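# Walk a tall ingredient canister onto the bakery's flush weighing plate

## Robot

A 7-joint arm with a two-finger parallel gripper is mounted at the origin on the work surface. World frame = base frame: x ahead of the robot, y to its left, z up, the work surface at z = 0. Lengths are in m, angles in degrees, forces in N, time in s.
With the tool pointing down it reaches from about 0.425 to 0.875 m from the base axis. Payload 4.7 kg.
Tool frame: the origin (TCP) lies midway between the tips of the shut fingers; the grasp point (between the pads) lies 19 mm behind it (env.grip_point_offset is the distance from the TCP to the grasp point, in m); z points along the fingers, y is the line along which they close (so a half turn about z gives the same grasp; the last joint's range is limited). The gripper opens to 87 mm and grips with 3 to 60 N. Pads are 19 mm wide; open, the fingers measure 117 mm over their backs; the gripper's body (75 mm by 190 mm) begins 51 mm behind the grasp point.
Start: joints at [64.349, 18.392, -4.016, 83.108, 1.295, 78.541, -3.26], TCP at [0.29, -0.582, 0.223] pointing down, gripper open.
Joint ranges: [-163.93, 163.93], [-17.29, 119.83], [-79.2, 71.16], [3.27, 140.29], [-89.18, 269.18], [5.43, 117.66], [-154.24, 154.24]. Speed limits (degrees/s): [147.25, 147.25, 180, 180, 180, 180, 180].

## Interface

Orientations are given as [roll, pitch, yaw] about the fixed x, y, z axes, in that order (R = Rz(yaw) Ry(pitch) Rx(roll)).
In Python, from cell import env gives the robot as it stands.
- The arm moves only by the shell command python3 -m jog 'ROWS' [FORCE]. ROWS is JSON, a list of rows, each a list of 7 numbers: the shift along the tool's x, y, z in m, then the turn, a rotation vector about the tool's x, y, z in rad, then the finger opening in m, from 0 to 0.087. A call has 1 to 12 rows; each row shifts and turns the commanded pose from where the row before left it, along the tool's axes as they then stand; what a row does not reach is not made up. A row lasts 1/12 s, in which the tool goes at most 41.7 mm and 7.16 degrees, less where a joint would pass 70% of its speed; a pose out of reach is approached as far as the arm can. A call is refused whole if a number of a shift passes 0.0417 or a number of a turn 0.125, either way. A call with a gripper value outside its range is refused whole. The fingers move at their own pace and stop on an object; FORCE is the grip in N (left out, the last holds). Time passes only in rows, so rows that do not move let the fingers close. It gives the time, the measured TCP pose, the force, the opening and the grip force at its end, in the units of the state.
- env.get_obs(): the state, without advancing time (a new reading comes with each control period).
- env.read_camera(name): name is "scene" or "top"; returns the picture (480x640x3 uint8, blue, green, red); there is no depth.
- env.get_calibration(name): a dict with "fov_y" (degrees; the focal length in pixels is half the picture's height over the tangent of half this angle, whatever the lens; pixels are square), "cx", "cy" (the principal point, pixels), "pose" (4x4, takes a point from camera to world coordinates). Camera axes: x right, y up, looking along -z (the intrinsics and any distortion apply to the point x, -y, -z); pixel columns grow to the right and rows downward; lengths in m; the calibration is good to about 2 mm. A picture is of the moment at which its call begins. get_calibration takes no time and is no camera call.
- env.sign_off(): hands the job in; it is judged then, once.
The state is a dict: "time_s": time; "qpos": joint angles; "joint_velocities": joint speeds; "effort": joint torques, N m; "tool_pos": TCP position; "tool_rot": TCP orientation; "force": force on the tool from outside, world axes, zero at the start; "wrist_torque": the same for the moment, N m; "grip_width": finger opening in m; "grasp_force": force on a finger pad.
Only numpy, scipy, OpenCV 4.12 (cv2) and the standard library are available. Lean on these libraries where they do the work, as an engineer would, in place of code of your own. Each camera call takes 0.05 s, during which the arm holds its last target. There are 200 camera calls.

## Task

Walk the tall canister onto the weighing plate just beyond it without lifting it: hold it by the grip on its lid, tip it towards you onto its near bottom edge and, tipped, swing it forward about its left bottom corner, then in the same way about its right one, each time keeping that corner planted on the counter. Leave it standing upright in the middle of the plate and square with it, and let go.

Things in the scene. Friction and masses are not known exactly. Their poses are not given: they have to be found in the camera images.
- canister: Tall closed white canister, grey lid, 0.65-0.9 kg; taller than a bystander of the same footprint. Bottom 70 (its x) by 100 mm (its y), square-cornered; lid 74 x 104, top at 190 mm. Rigid grip rib centred on the lid: 20 mm thick (x), 64 mm long (y), from 190 to 232 mm high. Origin: centre of underside; x points away from the robot, y left, z up.
- left_corner (a point): The canister's near left bottom corner, at (-35, 50, 0) mm in the canister's frame; near is the robot's side, left is +y. The first swing, about this corner, is about 35 degrees counter-clockwise from above, tipped 10 to 15 degrees, and carries the right corner forward.
- right_corner (a point): The canister's near right bottom corner, at (-35, -50, 0) mm in the canister's frame. The second swing, about this corner, is about 35 degrees clockwise, back to square, and carries the left corner forward.
- plate: Aluminium weighing plate, fixed flush in the steel counter (no step): 130 (its x) by 160 mm (its y), with a 10 mm black rubber rim. Origin: its middle, at counter height; x away from the robot, y left. The canister starts 50-66 mm short of it (-x) and 12-22 mm to its right (-y), turned up to 5 degrees from it. A black display pod, 35 x 110 x 22 mm high, stands centred 145 mm along +x.
Not all that is in view belongs to the job. What is shaped like the canister but black or blue is not meant.

How it is judged:
By the outcome, as a careful person would: the job done as asked, in the order asked, and still so for the second after the job is handed in, with the robot touching nothing.
It also fails if it takes over 42 s, if anything falls off the work surface, if the arm or the gripper's body presses on something with over 40 N, if the wrist force passes 120 N, or if a joint passes its speed limit or range.

## Working session

There is one attempt and no reset: what is moved stays moved. The work goes in short steps, Python scripts to look and compute and a shell command to move; the robot and the scene stay as the last step left them, time stands still between calls to the robot, and variables do not carry over. Pictures are saved under pics/ and viewed, at most 10 in all, crops included, and the job is handed in when it is done.

```bash
ls; mkdir -p pics; python3 - <<'E'
from cell import env
import cv2,json
for n in("scene","top"):
    c=env.get_calibration(n);print(n,{k:(v.round(4).tolist() if hasattr(v,'round') and not isinstance(v,float) else v) for k,v in c.items()})
    cv2.imwrite(f"pics/{n}0.png",env.read_camera(n))
print(env.get_obs(),env.grip_point_offset)
E
```

```text
pics
scene {'fov_y': 51.23838276231205, 'cx': 326.3426331568125, 'cy': 240.38707739940475, 'pose': [[-0.4495, -0.539, 0.7123, 1.2051], [0.8932, -0.2841, 0.3487, 0.2322], [0.0144, 0.7929, 0.6091, 0.6405], [0.0, 0.0, 0.0, 1.0]]}
top {'fov_y': 45.6156838354528, 'cx': 319.31305824391046, 'cy': 240.9480090944889, 'pose': [[-0.0242, 0.9979, -0.0597, 0.454], [-0.9997, -0.0246, -0.0052, -0.1068], [-0.0066, 0.0595, 0.9982, 1.0886], [0.0, 0.0, 0.0, 1.0]]}
{'time_s': 0.1, 'qpos': array([64.34821399, 18.43427011, -4.01402056, 83.16883653,  1.29475882,
       78.54042347, -3.26129162]), 'joint_velocities': array([-0.05802379,  0.02853359,  0.01251108, -0.18716327, -0.02571526,
        0.08300767, -0.03134291]), 'effort': array([-2.00592845e-04, -4.92574382e+01, -4.05581295e-01, -3.13397670e+01,
       -6.39348105e-02,  3.95801570e-02,  9.38868311e-05]), 'tool_pos': array([ 0.28933843, -0.58149281,  0.22156872]), 'tool_rot': array([-1.79901683e+02,  5.73692503e-03,  2.64586324e+01]), 'force': array([0.06998788, 0.23979124, 0.91880052]), 'wrist_torque': array([-0.01497193,  0.00166034,  0.01333879]), 'grasp_force': 0.0, 'grip_width': 0.08695768061246581} 0.0187
```

View pics/scene0.png

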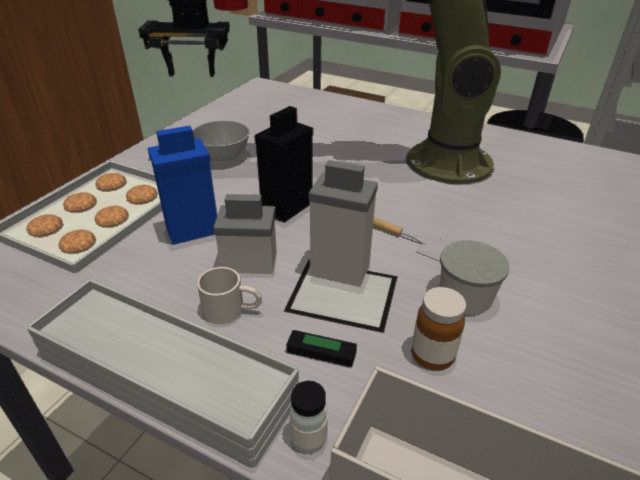

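View pics/top0.png

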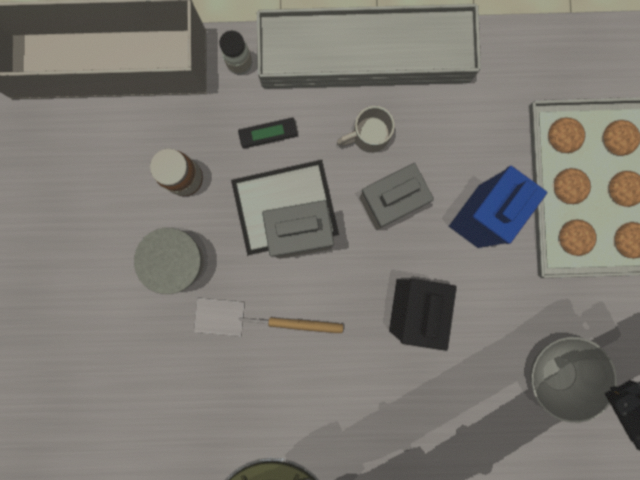

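The scene view shows the canister (lid at about 343,190) standing at the near edge of the plate (rim 290-397, 262-325). In the top view the lid is at about (297,228), the plate's outer corners are around (233,180), (320,162), (337,232) and (248,253), and the pod is at (268,132). A short lookalike stands at (397,195). Next is a zoom for accurate pixels.

```bash
python3 - <<'E'
import cv2,numpy as np
t=cv2.imread("pics/top0.png")[150:270,220:350];s=cv2.imread("pics/scene0.png")[155:335,280:405]
def g(im,x0,y0,k):
    im=cv2.convertScaleAbs(cv2.resize(im,None,fx=k,fy=k,interpolation=cv2.INTER_CUBIC),alpha=1.3)
    for x in range(0,im.shape[1]//k,20):cv2.putText(im,str(x0+x),(x*k,8),0,.3,(0,0,255));cv2.line(im,(x*k,10),(x*k,16),(0,0,255))
    for y in range(0,im.shape[0]//k,20):cv2.putText(im,str(y0+y),(0,y*k+4),0,.3,(0,0,255));cv2.line(im,(20,y*k),(26,y*k),(0,0,255))
    return im
a=g(t,220,150,3);b=g(s,280,155,3)
H=max(a.shape[0],b.shape[0]);p=lambda i:cv2.copyMakeBorder(i,0,H-i.shape[0],0,0,0)
cv2.imwrite("pics/z.png",np.hstack([p(a),p(b)]))
E
```

```text
(no output)
```

View pics/z.png

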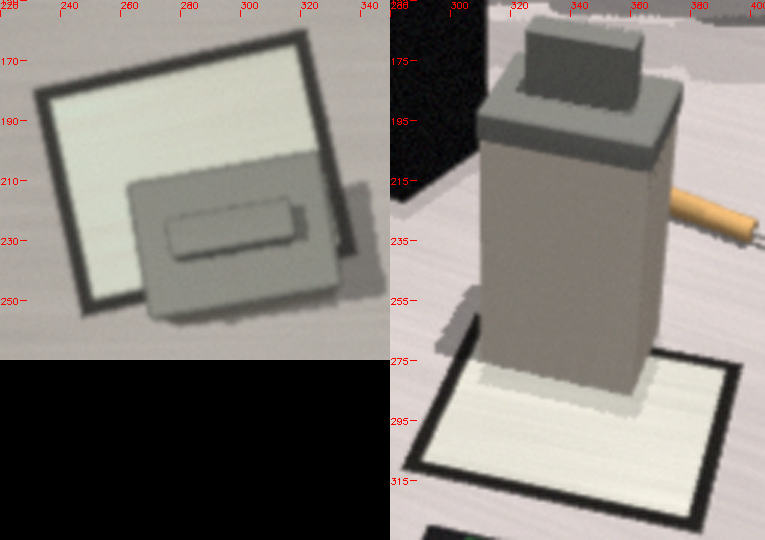

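```bash
cat > h.py <<'E'
import numpy as np
from cell import env
from scipy.spatial.transform import Rotation as R
def project(n,P):
    c=env.get_calibration(n);T=np.array(c["pose"]);f=240/np.tan(np.radians(c["fov_y"]/2))
    q=(np.atleast_2d(P)-T[:3,3])@T[:3,:3]
    return np.c_[c["cx"]+f*q[:,0]/-q[:,2],c["cy"]-f*q[:,1]/-q[:,2]]
def pose(x,y,a,pts):
    c,s=np.cos(a),np.sin(a);p=np.array(pts,float)
    return np.c_[x+c*p[:,0]-s*p[:,1],y+s*p[:,0]+c*p[:,1],p[:,2]]
def fit(obs,x0=(.6,-.05,.1)):
    from scipy.optimize import least_squares
    def r(v):return np.concatenate([(project(n,pose(*v,[p for p,_ in o]))-np.array([u for _,u in o])).ravel() for n,o in obs.items()])
    s=least_squares(r,x0,loss="soft_l1");return s.x,r(s.x).reshape(-1,2)
E
python3 - <<'E'
from h import *
np.set_printoptions(precision=4,suppress=True)
def box(a,b,z):return [(a,b,z),(a,-b,z),(-a,-b,z),(-a,b,z)]
for w in(0,.01):
    P=box(.065+w,.08+w,0)
    pt=list(zip(P,[(231.7,180),(321,160.3),(338,235),(248,255.3)]));ps=list(zip([P[1],P[0],P[3]],[(284.7,311),(383.3,332),(397.3,276.7)]))
    for o in({"top":pt},{"scene":ps},{"top":pt,"scene":ps}):
        v,r=fit(o);print("plate",w,v,np.degrees(v[2]),np.abs(r).max(0),np.sqrt((r**2).mean()))
L=box(.037,.052,.19);G=box(.01,.032,.232);B=box(.035,.05,0)
ct=list(zip(L[:2],[(262.3,211.3),(326.3,200)]))+list(zip(G,[(275.3,223),(316,216),(318,229.3),(278.7,237)]))
cs=list(zip([L[1],L[0],L[3],L[2]],[(310,193),(367.7,204),(377.7,183),(323.3,173.3)]))+list(zip([B[1],B[0]],[(310,275.7),(360.3,286.7)]))
for o in({"top":ct},{"scene":cs},{"top":ct,"scene":cs}):
    v,r=fit(o);print("can",v,np.degrees(v[2]),np.sqrt((r**2).mean()));print(r.ravel())
E
```

```text
plate 0 [ 0.5849 -0.0363  0.1422] 8.146536006942101 [6.5806 7.5225] 4.972110346376303
plate 0 [ 0.5882 -0.0252  0.1772] 10.152390905861985 [9.4449 5.3677] 4.461899352790898
plate 0 [ 0.588  -0.0304  0.1946] 11.151652290318275 [8.3332 7.2295] 4.653671155292314
plate 0.01 [ 0.585  -0.0363  0.1966] 11.265513896401435 [1.0748 0.8189] 0.7813706837653653
plate 0.01 [ 0.5837 -0.0356  0.1957] 11.212424837972728 [1.1861 0.6976] 0.6330231828002504
plate 0.01 [ 0.5846 -0.0359  0.1966] 11.2634109522116 [1.5294 0.8024] 0.7715652973483983
can [ 0.528  -0.0693  0.1518] 8.696240388691423 0.6361997497842222
[-0.4544  0.0981  0.2137 -0.0888 -0.3415  0.5281  0.7679  0.0973  1.0901
 -0.1815 -1.4767 -0.4366]
can [ 0.5301 -0.0659  0.1366] 7.828558466027959 0.9863220346226818
[-1.7495 -0.6135  0.1513  0.1016  1.2192 -0.8504 -0.6083 -1.5098  0.3457
  0.6044  0.2018  1.679 ]
can [ 0.5281 -0.0682  0.1479] 8.476391783169573 1.0695504701180114
[-1.0977 -0.0852 -0.3872 -0.0251 -1.0768  0.3971  0.06    0.1262  0.3311
 -0.1438 -2.2634 -0.5593 -2.2956 -1.2778 -0.3473 -0.9785  0.2555 -1.8825
 -1.5861 -2.1749 -0.1447 -0.1326 -0.2293  0.5121]
```

```bash
cat >> h.py <<'E'
np.set_printoptions(precision=5,suppress=True)
PL=np.array([.5846,-.0359]);PA=11.26
CN=np.array([.5282,-.0687]);CA=8.5
def tool(o=None):
    o=o or env.get_obs();return np.array(o["tool_pos"]),R.from_euler("xyz",o["tool_rot"],degrees=True)
def row_about(P,axis,deg,n):
    p,r=tool();P=r.inv().apply(np.array(P)-p);w=r.inv().apply(np.array(axis)/np.linalg.norm(axis))*np.radians(deg)/n
    print("rows",n,"shift",P-R.from_rotvec(w).apply(P),"turn",w)
def lin(target,n):
    p,r=tool();print("rows",n,"shift",r.inv().apply(np.array(target)-p)/n)
E
python3 - <<'E'
from h import *
def unp(n,u,v,z):
    c=env.get_calibration(n);T=np.array(c["pose"]);f=240/np.tan(np.radians(c["fov_y"]/2))
    d=T[:3,:3]@np.array([(u-c["cx"])/f,-(v-c["cy"])/f,-1]);return T[:3,3]+d*(z-T[2,3])/d[2]
for nm,u,v,z in[("bystander rib",401,190,.14),("by lid L",362,193,.1),("by lid far L",415,166,.1),("by near",378,226,.1),("black",432,315,.23),("blue",517,203,.23),("cup handle",342,142,.04)]:print(nm,unp("top",u,v,z))
# by height from scene
c,s=np.cos(np.radians(CA)),np.sin(np.radians(CA));M=np.array([[c,-s],[s,c]]);m=lambda a:np.array([[np.cos(a),-np.sin(a)],[np.sin(a),np.cos(a)]])
pa=np.radians(PA)
L=CN+M@[-.035,.05];Rf=PL+m(pa)@[-.035,-.05];d=M.T@(Rf-L);a=np.degrees(np.arctan2(d[0],-d[1]))
print("rel",m(pa).T@(CN-PL),"L",L,"Rfinal",Rf,"dist",np.hypot(*d),"a",a,"b",CA+a-PA)
A=m(np.radians(CA+a));print("mid corners",[L+A@[x,y] for x,y in((.07,0),(.07,-.1),(0,-.1))])
lin([.29,-.582,.34],4)
p,r=tool();print("lin2",r.inv().apply([.5282-.2893,-.0687+.5815,0])/20, "yaw turn",98.5-26.46)
E
```

```text
bystander rib [ 0.59263 -0.24055  0.14   ]
by lid L [ 0.59492 -0.17812  0.1    ]
by lid far L [ 0.64006 -0.272    0.1    ]
by near [ 0.53654 -0.20424  0.1    ]
black [ 0.39037 -0.26796  0.23   ]
blue [ 0.55531 -0.40212  0.23   ]
cup handle [ 0.69984 -0.14803  0.04   ]
rel [-0.06172 -0.02116] L [ 0.48619 -0.02442] Rfinal [ 0.56004 -0.09177] dist 0.09994334374044131 a 39.13326322517296 b 36.37326322517296
mid corners [array([0.53337, 0.0273 ]), array([ 0.60725, -0.04009]), array([ 0.56008, -0.09181])]
rows 4 shift [ 0.00009  0.00014 -0.02961]
lin2 [ 0.02212 -0.01763  0.00003] yaw turn 72.03999999999999
```

```bash
python3 -m jog '[[0,0,-0.03,0,0,0,0.087],[0,0,-0.03,0,0,0,0.087],[0,0,-0.03,0,0,0,0.087],[0,0,-0.03,0,0,0,0.087],[0.022,-0.0176,0,0,0,0,0.087],[0.022,-0.0176,0,0,0,0,0.087],[0.022,-0.0176,0,0,0,0,0.087],[0.022,-0.0176,0,0,0,0,0.087],[0.022,-0.0176,0,0,0,0,0.087],[0.022,-0.0176,0,0,0,0,0.087],[0.022,-0.0176,0,0,0,0,0.087],[0.022,-0.0176,0,0,0,0,0.087]]' &&
python3 -m jog '[[0.022,-0.0176,0,0,0,0,0.087],[0.022,-0.0176,0,0,0,0,0.087],[0.022,-0.0176,0,0,0,0,0.087],[0.022,-0.0176,0,0,0,0,0.087],[0.022,-0.0176,0,0,0,0,0.087],[0.022,-0.0176,0,0,0,0,0.087],[0.022,-0.0176,0,0,0,0,0.087],[0.022,-0.0176,0,0,0,0,0.087],[0.022,-0.0176,0,0,0,0,0.087],[0.022,-0.0176,0,0,0,0,0.087],[0.022,-0.0176,0,0,0,0,0.087],[0.022,-0.0176,0,0,0,0,0.087]]' &&
python3 -m jog '[[0,0,0,0,0,-0.105,0.087],[0,0,0,0,0,-0.105,0.087],[0,0,0,0,0,-0.105,0.087],[0,0,0,0,0,-0.105,0.087],[0,0,0,0,0,-0.105,0.087],[0,0,0,0,0,-0.105,0.087],[0,0,0,0,0,-0.105,0.087],[0,0,0,0,0,-0.105,0.087],[0,0,0,0,0,-0.105,0.087],[0,0,0,0,0,-0.105,0.087],[0,0,0,0,0,-0.105,0.087],[0,0,0,0,0,0,0.087]]'; python3 -c "
from h import *
print(env.get_obs()['qpos']);lin([.5282,-.0687,.24],4);print(tool()[1].as_euler('xyz',degrees=True))"
```

```text
time_s: 1.1
tool_pos: [0.3847, -0.376, 0.3421]
tool_rot: [-180.0, 0.0, 26.5]
force: [-0.2, 0.3, 0.3]
grip_width: 0.0871
grasp_force: 0.0
time_s: 2.1
tool_pos: [0.5268, -0.0695, 0.3422]
tool_rot: [-180.0, 0.0, 26.5]
force: [-0.1, -1.1, -0.3]
grip_width: 0.0872
grasp_force: 0.0
time_s: 3.1
tool_pos: [0.5264, -0.0708, 0.3421]
tool_rot: [-179.9, -0.0, 92.8]
force: [-0.2, -0.6, 0.6]
grip_width: 0.087
grasp_force: 0.0
[ 35.53377   3.65113 -32.23005  87.49242   1.94435  89.46925   6.11925]
rows 4 shift [0.00049 0.0005  0.02552]
[-179.94944   -0.00746   92.78279]
```

```bash
python3 -m jog '[[0,0,0,0,0,-0.1,0.087],[0.0005,0.0005,0.0255,0,0,0,0.087],[0.0005,0.0005,0.0255,0,0,0,0.087],[0.0005,0.0005,0.0255,0,0,0,0.087],[0.0005,0.0005,0.0255,0,0,0,0.087],[0,0,0.0145,0,0,0,0.087],[0,0,0.0145,0,0,0,0.087],[0,0,0.0145,0,0,0,0.087],[0,0,0,0,0,0,0.087],[0,0,0,0,0,0,0.087]]'; python3 - <<'E'
from h import *
import cv2
lin([.5282,-.0687,.197],1)
s=env.read_camera("scene")[100:300,250:430];t=env.read_camera("top")[150:280,220:370]
a=cv2.resize(s,None,fx=2.2,fy=2.2);b=cv2.resize(t,(int(150*2.2),int(130*2.2)))
b=cv2.copyMakeBorder(b,0,a.shape[0]-b.shape[0],0,0,0);cv2.imwrite("pics/g.png",np.hstack([a,b]))
E
```

```text
time_s: 3.93
tool_pos: [0.5277, -0.0684, 0.1964]
tool_rot: [-179.9, -0.0, 98.3]
force: [0.4, 1.1, 0.1]
grip_width: 0.0872
grasp_force: 0.0
rows 1 shift [-0.00033  0.00042 -0.00055]
```

View pics/g.png

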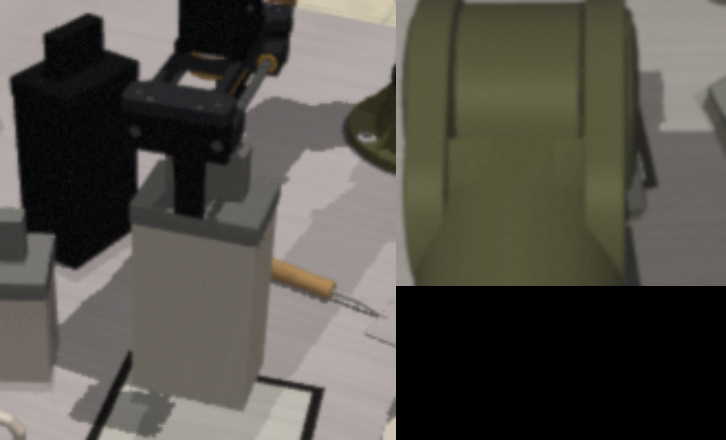

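The fingers straddle the rib, with the front finger at about (190,180) in the crop, just above the lid. I'll close them now.

```bash
python3 -m jog '[[0,0,0,0,0,0,0.0],[0,0,0,0,0,0,0.0],[0,0,0,0,0,0,0.0],[0,0,0,0,0,0,0.0],[0,0,0,0,0,0,0.0],[0,0,0,0,0,0,0.0],[0,0,0,0,0,0,0.0],[0,0,0,0,0,0,0.0],[0,0,0,0,0,0,0.0],[0,0,0,0,0,0,0.0]]' 60; python3 - <<'E'
from h import *
print(env.get_obs()['wrist_torque'])
# corner estimates, canister yaw from tool
p,r=tool();y=r.apply([0,1,0]);print("can yaw by tool",np.degrees(np.arctan2(y[1],y[0])),p)
a=np.radians(CA);x=np.array([np.cos(a),np.sin(a),0]);yy=np.array([-np.sin(a),np.cos(a),0])
L=np.r_[CN,0]-.035*x+.05*yy;e=np.radians(5)
row_about(L,-(np.cos(e)*yy+np.sin(e)*x),13,10)
E
```

```text
time_s: 4.87
tool_pos: [0.5283, -0.0685, 0.197]
tool_rot: [-180.0, 0.0, 98.4]
force: [0.4, 0.1, -0.3]
grip_width: 0.0284
grasp_force: 0.0
[-0.02634 -0.09369  0.06073]
can yaw by tool 8.363322376830888 [ 0.52834 -0.06852  0.19703]
rows 10 shift [ 0.00038 -0.00446 -0.00084] turn [-0.02261 -0.00192  0.     ]
```

```bash
python3 -m jog '[[0,0,0,0,0,0,0.0],[0,0,0,0,0,0,0.0],[0,0,0,0,0,0,0.0],[0,0,0,0,0,0,0.0],[0,0,0,0,0,0,0.0],[0,0,0,0,0,0,0.0]]' 60; python3 - <<'E'
from h import *
print(env.get_obs()['wrist_torque'])
p,r=tool();y=r.apply([0,1,0]);print("can yaw by tool",np.degrees(np.arctan2(y[1],y[0])),p)
E
```

```text
time_s: 5.37
tool_pos: [0.5286, -0.0685, 0.1971]
tool_rot: [180.0, 0.0, 98.4]
force: [1.4, -0.0, -1.3]
grip_width: 0.0198
grasp_force: 60.0
[ 0.00371 -0.54965 -0.05522]
can yaw by tool 8.363818965827354 [ 0.52857 -0.06849  0.19705]
```

```bash
cat >> h.py <<'E'
# rigid canister pose from tool, given grasp: canister origin/axes in tool frame fixed at gripping time
p0=np.array([.52857,-.06849,.19705]);r0=R.from_euler("xyz",[180,0,98.4],degrees=True)
rc0=R.from_euler("z",CA,degrees=True);o0=np.r_[CN,0]
O_T=r0.inv().apply(o0-p0);RC_T=r0.inv()*rc0
def can():
    p,r=tool();rc=r*RC_T;o=p+r.apply(O_T)
    return o,rc
def rep():
    o,rc=can();ob=env.get_obs()
    zx,zz=rc.apply([0,0,1]),0
    x=rc.apply([1,0,0])
    print("can o",o,"yaw",np.degrees(np.arctan2(x[1],x[0])),"tilt",np.degrees(np.arccos(zx[2])))
    for n,c in(("L",[-.035,.05,0]),("R",[-.035,-.05,0]),("FL",[.035,.05,0]),("FR",[.035,-.05,0])):print(n,o+rc.apply(c))
    print("F",ob["force"],"T",ob["wrist_torque"],"t",ob["time_s"],"grip",ob["grip_width"],"q",ob["qpos"])
E
python3 -m jog '[[0.0004,-0.0045,-0.0008,-0.0226,-0.0019,0,0],[0.0004,-0.0045,-0.0008,-0.0226,-0.0019,0,0],[0.0004,-0.0045,-0.0008,-0.0226,-0.0019,0,0],[0.0004,-0.0045,-0.0008,-0.0226,-0.0019,0,0],[0.0004,-0.0045,-0.0008,-0.0226,-0.0019,0,0],[0.0004,-0.0045,-0.0008,-0.0226,-0.0019,0,0],[0.0004,-0.0045,-0.0008,-0.0226,-0.0019,0,0],[0.0004,-0.0045,-0.0008,-0.0226,-0.0019,0,0],[0.0004,-0.0045,-0.0009,-0.0226,-0.0019,0,0],[0.0004,-0.0045,-0.0009,-0.0226,-0.0019,0,0],[0,0,0,0,0,0,0],[0,0,0,0,0,0,0]]'; python3 - <<'E'
from h import *
import cv2
rep();s=env.read_camera("scene")[130:310,270:430];cv2.imwrite("pics/t1.png",cv2.resize(s,None,fx=3,fy=3,interpolation=cv2.INTER_CUBIC))
o,rc=can()
q=project("scene",o+rc.apply(np.array([[.035,-.05,0],[.035,.05,0],[.037,-.052,.19],[.037,.052,.19],[-.035,.05,0]])));print((q-[270,130])*3)
E
```

```text
time_s: 6.37
tool_pos: [0.4819, -0.0712, 0.2002]
tool_rot: [167.1, 1.1, 98.2]
force: [2.1, -1.3, -3.0]
grip_width: 0.0197
grasp_force: 60.0
can o [ 0.52551 -0.06877  0.00808] yaw 8.567730407468659 tilt 12.906042102500873
L [ 0.48454 -0.02439 -0.00068]
R [ 0.49899 -0.12332  0.00126]
FL [ 0.55202 -0.01422  0.01489]
FR [ 0.56648 -0.11315  0.01684]
F [ 2.09159 -1.32624 -3.01379] T [-0.1149   0.07983 -0.07939] t 6.3667 grip 0.019682969585819846 q [ 39.4346  -10.62864 -28.66815 116.4854   -9.41008  60.58648  22.71096]
[[121.2569  413.44617]
 [272.87814 450.6109 ]
 [145.75567 128.42708]
 [319.74926 162.87302]
 [298.23772 402.5349 ]]
```

View pics/t1.png

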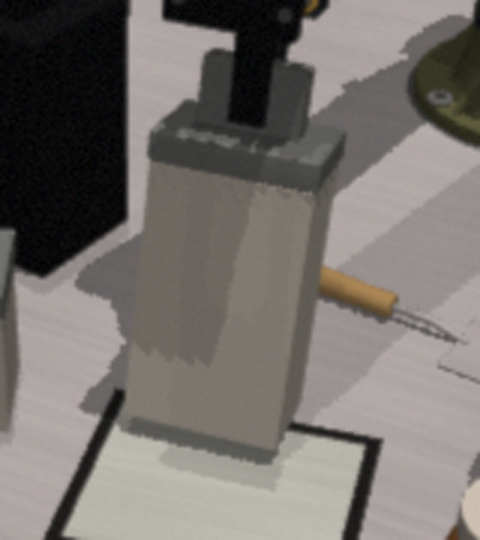

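The picture shows the canister tipped, with its underside's front edge at about (127,418)-(278,450), which fits the rigid model to 2 px. The wrist carries only 3 N, so the corner is still planted. Next is the swing about the left corner.

```bash
python3 -c "
from h import *
o,rc=can();L=o+rc.apply([-.035,.05,0]);row_about(L,[0,0,1],39.5,20)"
```

```text
rows 20 shift [-0.00029  0.00155  0.00036] turn [-0.00065  0.00766 -0.0336 ]
```

```bash
python3 -m jog '[[-0.0003,0.00155,0.0004,-0.0007,0.0077,-0.0336,0],[-0.0003,0.00155,0.0004,-0.0007,0.0077,-0.0336,0],[-0.0003,0.00155,0.0004,-0.0007,0.0077,-0.0336,0],[-0.0003,0.00155,0.0004,-0.0007,0.0077,-0.0336,0],[-0.0003,0.00155,0.0004,-0.0007,0.0077,-0.0336,0],[-0.0003,0.00155,0.0004,-0.0007,0.0077,-0.0336,0],[-0.0003,0.00155,0.0004,-0.0007,0.0077,-0.0336,0],[-0.0003,0.00155,0.0004,-0.0007,0.0077,-0.0336,0],[-0.0003,0.00155,0.0004,-0.0007,0.0077,-0.0336,0],[-0.0003,0.00155,0.0004,-0.0007,0.0077,-0.0336,0],[0,0,0,0,0,0,0]]'; python3 -c "
from h import *
rep();o,rc=can();L=o+rc.apply([-.035,.05,0]);row_about(L,[0,0,1],19.75,10)"
```

```text
time_s: 7.33
tool_pos: [0.4984, -0.0697, 0.2]
tool_rot: [167.2, 1.0, 118.1]
force: [-2.1, -1.3, 2.0]
grip_width: 0.0195
grasp_force: 60.1
can o [ 0.53827 -0.05242  0.00778] yaw 28.415446140522974 tilt 12.84758875166419
L [ 0.48464 -0.02459 -0.00088]
R [ 0.53186 -0.11272  0.00092]
FL [0.54468 0.00789 0.01464]
FR [ 0.5919  -0.08024  0.01643]
F [-2.09843 -1.29074  1.95502] T [-0.33274  1.23896  0.04561] t 7.3333 grip 0.0195266976042726 q [ 37.84074  -6.35555 -25.6904  113.38751 -11.54512  62.29076  44.71613]
rows 10 shift [-0.00029  0.00156  0.00036] turn [-0.00061  0.00764 -0.03361]
```

Corner L held to 0.2 mm. I'll finish the swing.

```bash
python3 -m jog '[[-0.0003,0.00155,0.0004,-0.0006,0.0076,-0.0336,0],[-0.0003,0.00155,0.0004,-0.0006,0.0076,-0.0336,0],[-0.0003,0.00155,0.0004,-0.0006,0.0076,-0.0336,0],[-0.0003,0.00155,0.0004,-0.0006,0.0076,-0.0336,0],[-0.0003,0.00155,0.0003,-0.0006,0.0076,-0.0336,0],[-0.0003,0.00155,0.0003,-0.0006,0.0076,-0.0336,0],[-0.0003,0.00155,0.0003,-0.0006,0.0076,-0.0336,0],[-0.0003,0.00155,0.0003,-0.0006,0.0076,-0.0336,0],[-0.0003,0.00155,0.0003,-0.0006,0.0076,-0.0336,0],[-0.0003,0.00155,0.0003,-0.0006,0.0076,-0.0336,0],[0,0,0,0,0,0,0]]'; python3 - <<'E'
from h import *
import cv2
rep();o,rc=can()
s=env.read_camera("scene")[130:310,270:430];cv2.imwrite("pics/t2.png",cv2.resize(s,None,fx=3,fy=3,interpolation=cv2.INTER_CUBIC))
q=project("scene",o+rc.apply(np.array([[.035,-.05,0],[.035,.05,0],[.037,-.052,.19],[.037,.052,.19],[-.035,.05,0]])));print((q-[270,130])*3)
L=o+rc.apply([-.035,.05,0]);z=rc.apply([0,0,1]);ax=np.cross(z,[0,0,1]);row_about(L,ax,np.degrees(np.arccos(z[2])),10)
E
```

```text
time_s: 8.25
tool_pos: [0.5127, -0.0625, 0.2]
tool_rot: [167.2, 1.1, 137.8]
force: [-2.0, -1.7, 1.1]
grip_width: 0.0194
grasp_force: 60.1
can o [ 0.54456 -0.03288  0.00777] yaw 48.128883661698694 tilt 12.848027422512915
L [ 0.4847  -0.02477 -0.00093]
R [ 0.55886 -0.09182  0.00095]
FL [0.53026 0.02606 0.01458]
FR [ 0.60442 -0.04099  0.01646]
F [-2.0472  -1.66684  1.0848 ] T [-0.65369  1.20551  0.14415] t 8.25 grip 0.019449798386387603 q [ 36.8208   -1.88707 -24.72025 109.61503 -12.47833  65.20055  64.5334 ]
[[197.27341 486.44573]
 [346.20131 450.10534]
 [181.04148 189.92404]
 [351.4227  159.57153]
 [297.56988 402.61238]]
rows 10 shift [-0.00036  0.00439  0.00093] turn [ 0.02235  0.00183 -0.00001]
```

View pics/t2.png

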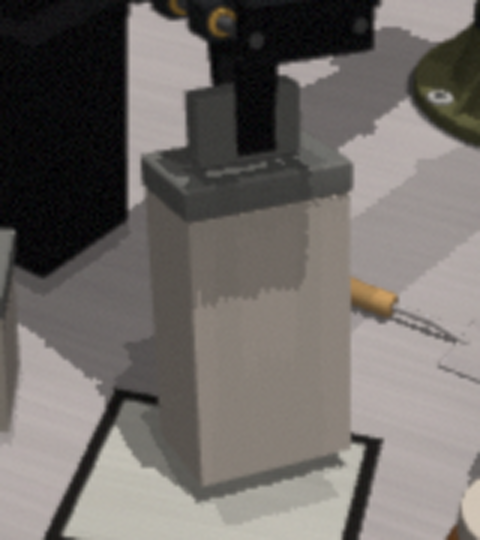

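The front bottom corners are at about (203,488) and (352,451) in the crop, with the same 2 px offset as before, so the grip has not slipped. R is about 1 mm from its goal. I'll set the canister down.

```bash
python3 -m jog '[[-0.0004,0.0044,0.0009,0.0224,0.0018,0,0],[-0.0004,0.0044,0.0009,0.0224,0.0018,0,0],[-0.0004,0.0044,0.0009,0.0224,0.0018,0,0],[-0.0004,0.0044,0.0009,0.0224,0.0018,0,0],[-0.0004,0.0044,0.0009,0.0224,0.0018,0,0],[-0.0004,0.0044,0.0009,0.0224,0.0018,0,0],[-0.0004,0.0044,0.0009,0.0224,0.0018,0,0],[-0.0004,0.0044,0.0009,0.0224,0.0018,0,0],[-0.0004,0.0044,0.0009,0.0224,0.0018,0,0],[-0.0004,0.0044,0.0008,0.0224,0.0018,0,0],[0,0,0,0,0,0,0],[0,0,0,0,0,0,0]]'; python3 - <<'E'
from h import *
rep();o,rc=can();Rr=o+rc.apply([-.035,-.05,0]);e=np.radians(5)
ax=-(np.cos(e)*rc.apply([0,1,0])-np.sin(e)*rc.apply([1,0,0]));row_about(Rr,ax,13,10)
E
```

```text
time_s: 9.3
tool_pos: [0.5466, -0.0298, 0.1972]
tool_rot: [179.8, 0.1, 137.9]
force: [-0.6, 2.9, 0.4]
grip_width: 0.0197
grasp_force: 60.0
can o [ 0.54717 -0.02981  0.00011] yaw 48.005553448228 tilt 0.22280285426843485
L [ 0.48659 -0.02237 -0.00008]
R [ 0.56091 -0.08927  0.00004]
FL [0.53342 0.02966 0.00017]
FR [ 0.60774 -0.03725  0.0003 ]
F [-0.56941  2.92283  0.38194] T [ 0.60266  0.3131  -0.02722] t 9.3 grip 0.019703544689992778 q [ 28.1858    8.52208 -30.329    99.15106   4.37483  73.32622  44.79597]
rows 10 shift [-0.0004  -0.00446 -0.00085] turn [-0.0226   0.00202  0.     ]
```

```bash
python3 -m jog '[[-0.0004,-0.0044,-0.0009,-0.0226,0.002,0,0],[-0.0004,-0.0044,-0.0009,-0.0226,0.002,0,0],[-0.0004,-0.0044,-0.0009,-0.0226,0.002,0,0],[-0.0004,-0.0044,-0.0009,-0.0226,0.002,0,0],[-0.0004,-0.0044,-0.0009,-0.0226,0.002,0,0],[-0.0004,-0.0044,-0.0008,-0.0226,0.002,0,0],[-0.0004,-0.0044,-0.0008,-0.0226,0.002,0,0],[-0.0004,-0.0044,-0.0008,-0.0226,0.002,0,0],[-0.0004,-0.0044,-0.0008,-0.0226,0.002,0,0],[-0.0004,-0.0044,-0.0008,-0.0226,0.002,0,0],[0,0,0,0,0,0,0],[0,0,0,0,0,0,0]]'; python3 - <<'E'
from h import *
rep();o,rc=can();Rr=o+rc.apply([-.035,-.05,0]);x=rc.apply([1,0,0])
row_about(Rr,[0,0,1],PA-np.degrees(np.arctan2(x[1],x[0])),18)
E
```

```text
time_s: 10.3
tool_pos: [0.5186, -0.0683, 0.2003]
tool_rot: [167.1, -1.0, 137.9]
force: [-0.8, 0.7, -4.1]
grip_width: 0.0199
grasp_force: 60.0
can o [ 0.54555 -0.03372  0.00817] yaw 47.74122709416895 tilt 12.986409005982962
L [ 0.48548 -0.02549  0.00119]
R [ 0.55974 -0.09244 -0.00053]
FL [0.53135 0.025   0.01687]
FR [ 0.60562 -0.04195  0.01516]
F [-0.75939  0.67395 -4.09027] T [-0.52479  0.34932  0.00744] t 10.3 grip 0.019879672370740824 q [ 38.11469   0.57647 -25.26173 107.36919 -12.51783  67.06231  65.00707]
rows 18 shift [0.00032 0.00161 0.00038] turn [-0.00062 -0.00792  0.03447]
```

```bash
python3 -m jog '[[0.0003,0.0016,0.0004,-0.0006,-0.0079,0.0345,0],[0.0003,0.0016,0.0004,-0.0006,-0.0079,0.0345,0],[0.0003,0.0016,0.0004,-0.0006,-0.0079,0.0345,0],[0.0003,0.0016,0.0004,-0.0006,-0.0079,0.0345,0],[0.0003,0.0016,0.0004,-0.0006,-0.0079,0.0345,0],[0.0003,0.0016,0.0004,-0.0006,-0.0079,0.0345,0],[0.0003,0.0016,0.0004,-0.0006,-0.0079,0.0345,0],[0.0003,0.0016,0.0004,-0.0006,-0.0079,0.0345,0],[0.0003,0.0016,0.0004,-0.0006,-0.0079,0.0345,0],[0,0,0,0,0,0,0]]'; python3 - <<'E'
from h import *
rep();o,rc=can();Rr=o+rc.apply([-.035,-.05,0]);x=rc.apply([1,0,0])
row_about(Rr,[0,0,1],PA-np.degrees(np.arctan2(x[1],x[0])),9)
E
```

```text
time_s: 11.13
tool_pos: [0.5285, -0.0558, 0.2002]
tool_rot: [167.1, -1.0, 119.7]
force: [-0.4, -0.7, -5.0]
grip_width: 0.0194
grasp_force: 60.0
can o [ 0.56477 -0.03139  0.00801] yaw 29.62565203069315 tilt 12.938607400087356
L [ 0.51024 -0.00489  0.00104]
R [ 0.56    -0.09162 -0.00064]
FL [0.56955 0.02884 0.01667]
FR [ 0.61931 -0.05789  0.01499]
F [-0.35904 -0.69562 -5.01909] T [-0.86912  0.65351 -0.10813] t 11.1333 grip 0.019407599674599364 q [ 36.78775  -1.42839 -26.8941  109.17852 -10.75305  63.09869  43.60685]
rows 9 shift [0.00031 0.00163 0.00038] turn [-0.00061 -0.00795  0.03471]
```

The wrist is carrying more of the weight (-5 N), so I'll press slightly more while finishing the swing.

```bash
python3 -m jog '[[0.0003,0.0016,0.0006,-0.0006,-0.0079,0.0347,0],[0.0003,0.0016,0.0005,-0.0006,-0.0079,0.0347,0],[0.0003,0.0016,0.0004,-0.0006,-0.0079,0.0347,0],[0.0003,0.0016,0.0004,-0.0006,-0.0079,0.0347,0],[0.0003,0.0016,0.0004,-0.0006,-0.0079,0.0347,0],[0.0003,0.0016,0.0004,-0.0006,-0.0079,0.0347,0],[0.0003,0.0016,0.0004,-0.0006,-0.0079,0.0347,0],[0.0003,0.0016,0.0004,-0.0006,-0.0079,0.0347,0],[0.0003,0.0016,0.0004,-0.0006,-0.0079,0.0347,0],[0,0,0,0,0,0,0],[0,0,0,0,0,0,0]]'; python3 - <<'E'
from h import *
rep();o,rc=can();Rr=o+rc.apply([-.035,-.05,0]);z=rc.apply([0,0,1])
row_about(Rr,np.cross(z,[0,0,1]),np.degrees(np.arccos(z[2])),10)
E
```

```text
time_s: 12.05
tool_pos: [0.5414, -0.0481, 0.2001]
tool_rot: [167.1, -1.1, 101.5]
force: [-1.3, -0.4, -3.9]
grip_width: 0.0199
grasp_force: 60.0
can o [ 0.58361 -0.03605  0.008  ] yaw 11.34376310769717 tilt 12.977316715007994
L [0.54013 0.00621 0.00107]
R [ 0.56021 -0.09173 -0.00074]
FL [0.60702 0.01963 0.01674]
FR [ 0.6271  -0.07831  0.01493]
F [-1.26267 -0.43342 -3.8678 ] T [-0.56097  1.01606 -0.06391] t 12.05 grip 0.019898441525999767 q [ 35.51997  -1.91887 -29.18228 109.58864  -6.72593  60.21568  20.35436]
rows 10 shift [0.00037 0.00444 0.00094] turn [ 0.02257 -0.00187 -0.     ]
```

```bash
python3 -m jog '[[0.0004,0.0043,0.0009,0.0226,-0.0019,0,0],[0.0004,0.0043,0.0009,0.0226,-0.0019,0,0],[0.0004,0.0043,0.0009,0.0226,-0.0019,0,0],[0.0004,0.0043,0.0009,0.0226,-0.0019,0,0],[0.0004,0.0043,0.0009,0.0226,-0.0019,0,0],[0.0004,0.0043,0.0009,0.0226,-0.0019,0,0],[0.0004,0.0043,0.0009,0.0226,-0.0019,0,0],[0.0004,0.0043,0.0009,0.0226,-0.0019,0,0],[0.0004,0.0043,0.0009,0.0226,-0.0019,0,0],[0.0004,0.0043,0.0008,0.0226,-0.0019,0,0],[0,0,0,0,0,0,0],[0,0,0,0,0,0,0]]'; python3 - <<'E'
from h import *
import cv2
rep()
s=env.read_camera("scene")[130:340,270:430];cv2.imwrite("pics/t3.png",cv2.resize(s,None,fx=2.8,fy=2.8,interpolation=cv2.INTER_CUBIC))
E
```

```text
time_s: 13.05
tool_pos: [0.5854, -0.0359, 0.1972]
tool_rot: [179.8, -0.0, 101.3]
force: [1.9, -1.0, -1.5]
grip_width: 0.0192
grasp_force: 60.0
can o [ 0.58573 -0.036    0.00019] yaw 11.379434785781605 tilt 0.21722627431783853
L [0.54155 0.00611 0.00006]
R [ 0.56128 -0.09192  0.00005]
FL [0.61018 0.01993 0.00032]
FR [ 0.62991 -0.07811  0.00032]
F [ 1.88125 -1.03311 -1.51324] T [-0.4727  -0.51913  0.04679] t 13.05 grip 0.0192373928804702 q [ 28.12346  13.73361 -31.59884  93.81453   7.38517  74.33536   6.5633 ]
```

View pics/t3.png

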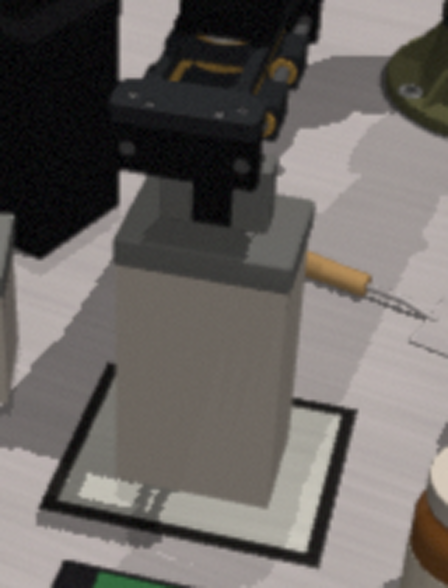

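The canister stands upright inside the rim, with front bottom corners at about (117,478) and (268,507) in the crop and a margin on every side. I'll release, lift clear and check.

```bash
python3 -m jog '[[0,0,0,0,0,0,0.06],[0,0,0,0,0,0,0.06],[0,0,0,0,0,0,0.06],[0,0,0,0,0,0,0.06],[0,0,0,0,0,0,0.06],[0,0,0,0,0,0,0.06],[0,0,0,0,0,0,0.06],[0,0,0,0,0,0,0.06],[0,0,0,0,0,0,0.06],[0,0,0,0,0,0,0.06]]' && python3 -m jog '[[0,0,-0.01,0,0,0,0.06],[0,0,-0.02,0,0,0,0.06],[0,0,-0.03,0,0,0,0.06],[0,0,-0.03,0,0,0,0.06],[0,0,-0.03,0,0,0,0.06],[0,0.02,-0.03,0,0,0,0.06],[0.03,-0.03,0,0,0,0,0.06],[0.03,-0.03,0,0,0,0,0.06],[0.03,-0.03,0,0,0,0,0.06],[0.03,-0.03,0,0,0,0,0.06],[0.03,-0.03,0,0,0,0,0.06],[0.03,-0.03,0,0,0,0,0.06]]' && python3 -m jog '[[0.03,-0.02,0,0,0,0,0.06],[0.03,-0.02,0,0,0,0,0.06],[0.03,-0.02,0,0,0,0,0.06],[0.03,0,0,0,0,0,0.06],[0,0,0,0,0,0,0.06]]'; python3 - <<'E'
from h import *
import cv2
T=env.read_camera("top");S=env.read_camera("scene");t=T[120:270,210:360];s=S[155:345,270:405]
def g(im,x0,y0,k):
    im=cv2.convertScaleAbs(cv2.resize(im,None,fx=k,fy=k,interpolation=cv2.INTER_CUBIC),alpha=1.2)
    for x in range(0,im.shape[1]//k,20):cv2.putText(im,str(x0+x),(x*k,8),0,.3,(0,0,255))
    return im
a=g(t,210,120,2);b=g(s,270,155,3);a=cv2.copyMakeBorder(a,0,b.shape[0]-a.shape[0],0,0,0)
cv2.imwrite("pics/f.png",np.hstack([a,b]));print(a.shape,b.shape,env.get_obs()["tool_pos"])
E
```

```text
time_s: 13.93
tool_pos: [0.5838, -0.0354, 0.1969]
tool_rot: [180.0, -0.0, 101.3]
force: [0.5, 1.1, -0.4]
grip_width: 0.0596
grasp_force: 0.0
time_s: 14.93
tool_pos: [0.3938, 0.1085, 0.3474]
tool_rot: [179.9, 0.0, 101.3]
force: [0.3, 1.0, 0.2]
grip_width: 0.0603
grasp_force: 0.0
time_s: 15.35
tool_pos: [0.343, 0.1868, 0.3501]
tool_rot: [179.6, -0.1, 101.8]
force: [-1.0, 1.3, 0.2]
grip_width: 0.06
grasp_force: 0.0
(570, 300, 3) (570, 405, 3) [0.34467 0.18244 0.34971]
```

View pics/f.png

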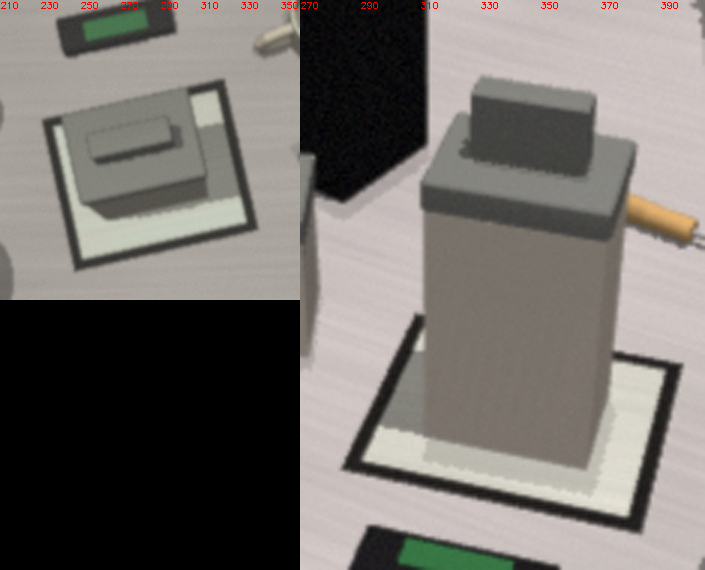

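Canister released and standing inside the rim. In the crop its scene-view bottom corners are at about (425,437) and (587,469). I'll fit its pose from these points.

```bash
python3 - <<'E'
from h import *
def box(a,b,z):return [(a,b,z),(a,-b,z),(-a,-b,z),(-a,b,z)]
L=box(.037,.052,.19);B=box(.035,.05,0)
ct=list(zip(L,[(240.5,178.5),(304,164),(313.5,206.5),(250,222)]))
cs=list(zip([L[1],L[0],L[3],L[2]],[(310.7,215.7),(373,226.3),(381.7,202.7),(323,193)]))+list(zip([B[1],B[0]],[(311.7,300.7),(365.7,311.3)]))
a=np.radians(PA);M=np.array([[np.cos(a),-np.sin(a)],[np.sin(a),np.cos(a)]])
for o in({"top":ct},{"scene":cs},{"top":ct,"scene":cs}):
    v,r=fit(o);print(v[:2],np.degrees(v[2]),"in plate",M.T@(v[:2]-PL),np.sqrt((r**2).mean()))
E
```

```text
[ 0.58589 -0.03696] 11.504093974254044 in plate [ 0.00105 -0.00129] 0.8491932417332367
[ 0.5864  -0.03442] 10.994087034633806 in plate [0.00205 0.0011 ] 0.9671665097715025
[ 0.58587 -0.03593] 11.575982295222907 in plate [ 0.00124 -0.00028] 1.0517894075491865
```

Centred to within about 1–2 mm and square within about 0.3°, so I'm handing in.

```bash
python3 -c "
from cell import env
print(env.sign_off())"
```

```text
the job is handed in; nothing more can be done
None
```

I walked the canister onto the plate with one swing about each bottom corner and let go; it stands upright about 1–2 mm from the middle and 0.3° from square by my camera fit, handed in at about 15.5 s (the sign-off returned no verdict).

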